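Rock the ball sorter's seesaw gate

TASK

One chute of the ball sorter is full and shut off by a plate, and three steel balls have backed up on the seesaw gate: with the fingertips press the raised end pad of the gate right down, so that it rocks over and all three balls roll down into the empty chute. Then press the other end pad right down, so that the gate lies against its stop as it did at the start, ready for the next balls. Only press down on the pads: do not lift the gate or touch the balls, lose none, and leave the full chute's balls and the things standing about alone.

Things in the scene. Friction and masses are not known exactly. Their poses are not given: they have to be found in the camera images.
- sorter: Bench ball sorter, fixed: a plywood board 450 x 200 x 12 mm with a seesaw gate in the middle and a short steel chute at each end. Origin: centre of the board's underside, on the table; z up; x runs along the board through gate and chutes towards the EMPTY chute (+x); the FULL chute is at -x. Two cheeks at the middle, 100 mm high, 34 mm long and 57 mm apart over their outer faces, carry the axle.
- pivot (a point): Middle of the gate's level axle, 85 mm above the sorter's origin; the axle runs along the sorter's y.
- gate (a joint): Gate angle about the axle, rad: 0 at the start, on its stop, full-chute end down and empty-chute end raised; 0.24 level; 0.48 fully over on the other stop. The gate is an open steel trough 220 mm long, 34 mm wide inside, walls 16 mm high, floor 10 mm below the axle, with a flat black pad bridging each end. Friction (0.03 Nm) keeps it where it is left; rocking it over takes about 3 N.
- pad_raised (a point): Centre of the top face of the gate's pad at the empty-chute end (raised at the start): 40 mm along the gate, 46 mm across, 4 mm thick, rubber faced. It lies 78 mm out along the gate from the axle and 30 mm above it square to the gate, so it swings on an arc from about 133 mm to 96 mm above the table. Balls roll freely beneath it.
- pad_lowered (a point): Centre of the top face of the identical pad at the full-chute end (low at the start), 78 mm out along the gate on the other side of the axle and 30 mm above it square to the gate.
- chute_empty (a point): Middle of the floor of the empty chute: a straight channel 34 mm wide, walls 20 mm high, from 113 to 204 mm out from the pivot, falling outwards at 0.2 rad to an end plate; it holds three balls in a row, centres about 130, 159 and 189 mm out.
- chute_full (a point): The same for the identical full chute on the other side, but its mouth is shut off by an upright blanking plate, top 88 mm above the table, inner face 111 mm from the pivot.
- ball_1: Steel bearing ball, 30 mm diameter, about 110 g, origin at its centre. At the start it lies in the full chute.
- ball_2: Steel bearing ball, 30 mm diameter, about 110 g, origin at its centre. At the start it lies in the full chute.
- ball_3: Steel bearing ball, 30 mm diameter, about 110 g, origin at its centre. At the start it lies in the full chute.
- ball_4: Steel bearing ball, 30 mm diameter, about 110 g, origin at its centre. At the start it waits in a row with two others on the gate, at its low end against the blanking plate.
- ball_5: Steel bearing ball, 30 mm diameter, about 110 g, origin at its centre. At the start it waits in a row with two others on the gate, at its low end against the blanking plate.
- ball_6: Steel bearing ball, 30 mm diameter, about 110 g, origin at its centre. At the start it waits in a row with two others on the gate, at its low end against the blanking plate.
- bushing: Brass bushing, 38 mm diameter, 32 mm high, standing on the sorter's board beside the gate. Bystander. Origin: centre of its underside.
- bolt: Hexagon bolt standing on its head on the sorter's board, 50 mm high, head 30 mm. Bystander. Origin: centre of its underside.
- offcut: Steel bar offcut 60 x 30 x 25 mm on the sorter's board beside a chute. Bystander. Origin: centre of its underside.
- wrench: Wrench lying on the table left of the sorter. Bystander.
- hammer: Hammer lying on the table right of the sorter. Bystander.
- screwdriver: Screwdriver lying on the table right of the sorter. Bystander.
- tin: Closed tin, 76 mm diameter, 100 mm high, on the table left of the sorter. Bystander. Origin: centre of its underside.

How it is judged:
On the way, in this order (a step that is already met when the one before it is completed fails the run):
1. the gate is rocked past level towards the empty chute (value of joint gate above 0.27 rad), for 0.02 s.
2. all three waiting balls are in the empty chute with the gate still over (x of each of ball_4, ball_5, ball_6 in the frame of sorter above 0.12 m and value of joint gate above 0.4 rad), for 0.2 s.
At the end, for the whole second after the job is handed in: Balls 4 to 6 lie still in the formerly empty chute (each centre over 120 mm from the pivot on that side), balls 1 to 3 still lie in the full chute (over 120 mm out on the other side), and the gate is back within 0.08 rad of its starting stop (x of each of ball_4, ball_5, ball_6 in the frame of sorter above 0.12 m and x of each of ball_1, ball_2, ball_3 in the frame of sorter below -0.12 m and z of each of ball_1, ball_2, ball_3, ball_4, ball_5, ball_6 in the frame of sorter below 0.08 m and value of joint gate below 0.08 rad and linear speed of each of ball_1, ball_2, ball_3, ball_4, ball_5, ball_6 below 0.03 m/s); the robot touches nothing.
It fails at once if a ball of the full chute leaves it (x of any of ball_1, ball_2, ball_3 in the frame of sorter above -0.115 m).
It fails at once if a ball falls off the sorter's channel or is lifted (z of any of ball_1, ball_2, ball_3, ball_4, ball_5, ball_6 in the frame of sorter below 0.03 m or y of any of ball_1, ball_2, ball_3, ball_4, ball_5, ball_6 in the frame of sorter above 0.03 m or y of any of ball_1, ball_2, ball_3, ball_4, ball_5, ball_6 in the frame of sorter below -0.03 m or z of any of ball_1, ball_2, ball_3, ball_4, ball_5, ball_6 in the frame of sorter above 0.15 m).
It fails at once if the robot touches a ball (contact force between any of the fingers, the arm and ball_1 above 0.3 N or contact force between any of the fingers, the arm and ball_2 above 0.3 N or contact force between any of the fingers, the arm and ball_3 above 0.3 N or contact force between any of the fingers, the arm and ball_4 above 0.3 N or contact force between any of the fingers, the arm and ball_5 above 0.3 N or contact force between any of the fingers, the arm and ball_6 above 0.3 N).
It fails at once if the gate is lifted by a pad instead of pressed down ((distance between the grasp point and pad_lowered below 0.05 m and contact force between the fingers and gate above 1 N and value of joint gate between 0.1 and 0.24 rad and velocity of joint gate above 0.1 rad/s) or (distance between the grasp point and pad_raised below 0.05 m and contact force between the fingers and gate above 1 N and value of joint gate between 0.1 and 0.35 rad and velocity of joint gate below -0.1 rad/s and x of each of ball_4, ball_5, ball_6 in the frame of sorter above 0.12 m)).
It fails at once if a bystander is moved by more than 20 mm (distance of any of bushing, bolt, offcut, wrench, hammer, screwdriver, tin from where it was at the start of the episode above 0.02 m).
It also fails if it takes over 38 s, if anything falls off the work surface, if the arm or the gripper's body presses on something with over 40 N, if the wrist force passes 120 N, or if a joint passes its speed limit or range.

ROBOT

A 6-joint arm with a two-finger parallel gripper is mounted at the origin on the work surface. World frame = base frame: x ahead of the robot, y to its left, z up, the work surface at z = 0. Lengths are in m, angles in rad, forces in N, time in s.
With the tool pointing down it reaches from about 0.35 to 0.85 m from the base axis. Payload 8.1 kg.
Tool frame: the origin (TCP) lies at the very end of the fingers, on their centre line; the grasp point (between the pads) lies 19 mm behind it; z points along the fingers, y is the direction in which the jaws open and shut (so a half turn about z gives the same grasp; the last joint's range is limited). The gripper opens to 93 mm and grips with 3 to 60 N. Pads are 15 mm wide; open, the fingers measure 128 mm over their backs; the gripper's body (75 mm by 188 mm) begins 65 mm behind the grasp point.
Start: joints at [-1.401, 0.13, 1.488, -0, 1.523, -0.085], TCP at [0.151, -0.581, 0.219] pointing down, gripper open.
Joint ranges: [-2.96, 2.96], [-0.89, 2.26], [0.02, 2.5], [-1.34, 4.48], [0, 2.73], [-2.66, 2.66]. Speed limits (rad/s): [2.39, 2.39, 2.79, 3.14, 3.14, 3.14].

INTERFACE

Orientations are given as a rotation vector (axis times angle).
In Python, from plant import robot gives the robot as it stands.
- The arm moves only by the shell command python3 -m inch 'ROWS' [FORCE]. ROWS is JSON, a list that holds one entry, the list of rows, each a list of 7 numbers: the shift along the tool's x, y, z in cm, then the turn, a rotation vector about the tool's x, y, z in degrees, then the gripper command: -1 is fully open, 1 is shut, values between are in proportion. A call has 1 to 5 rows; each row shifts and turns the commanded pose from where the row before left it, along the tool's axes as they then stand; what a row does not reach is not made up. A row lasts 1/10 s, in which the tool goes at most 50 mm and 8.59 degrees, less where a joint would pass 70% of its speed; a pose out of reach is approached as far as the arm can. A call with a gripper value outside its range is refused whole. The fingers move at their own pace and stop on an object; FORCE is the grip in N (left out, the last holds). Time passes only in rows, so rows that do not move let the fingers close. It gives the time, the measured TCP pose, the force and the opening at its end, in the units of the state.
- robot.read_state(): the state, without advancing time (a new reading comes with each control period).
- robot.read_camera(name): name is "side" or "top" or "wrist"; returns a dict with "image" (384x512x3 uint8, blue, green, red), "K" (3x3 intrinsics, pixels), "R" (3x3) and "t" (3): a world point X has camera coordinates R X + t; the wrist camera has in their place "tool_from_camera" (4x4, takes a point from camera to tool coordinates, whose origin is the TCP and whose axes are the flange's). Camera axes: x right, y down, z forward; pixel columns grow to the right and rows downward; lengths in m; the calibration is good to about 2 mm. A picture is of the moment at which its call begins: read the wrist's pose just before it. There is no depth.
- robot.close_job(): hands the job in, once; it reports no verdict.
The state is a dict: "t": time; "q": joint angles; "dq": joint speeds; "joint_torque": joint torques, N m; "tool_pos": TCP position; "orientation": TCP orientation; "force": force on the tool from outside, world axes, zero at the start; "wrist_torque": the same for the moment, N m; "opening": finger opening in m.
Only numpy, scipy, OpenCV 4.12 (cv2) and the standard library are available. Lean on these libraries where they do the work, as an engineer would, in place of code of your own. Each camera call takes 0.05 s, during which the arm holds its last target. There are 200 camera calls.

## Working session

There is one attempt and no reset: what is moved stays moved. The work goes in short steps, Python scripts to look and compute and a shell command to move; the robot and the scene stay as the last step left them, time stands still between calls to the robot, and variables do not carry over. Pictures are saved under pics/ and viewed, about 8 in all and at most 12, crops included, and the job is handed in when it is done.

```bash
mkdir -p pics; ls; python3 - <<'E'
from plant import robot
import cv2
s=robot.read_state();print(s['t'],s['tool_pos'],s['orientation'],s['opening'])
for n in('top','side'):
    c=robot.read_camera(n);cv2.imwrite(f'pics/{n}0.png',c['image']);print(n,c['K'].tolist(),c['R'].tolist(),c['t'].tolist())
E
```

```text
pics
0.0 [ 0.15116733 -0.58008458  0.21759341] [-3.11434969e+00 -3.98984275e-01  1.28736425e-04] 0.09275719722472127
top [[482.39213890236476, 0.0, 253.5845870022565], [0.0, 482.39213890236476, 197.59497968606394], [0.0, 0.0, 1.0]] [[-0.019380457891561734, -0.9997965502094756, -0.005590710254080399], [-0.9909326830836197, 0.019951624140976783, -0.13286967408267106], [0.13295418552498245, 0.002964942388794253, -0.9911177496483552]] [-0.003338881222279232, 0.5951064552645325, 1.698433576008293]
side [[427.67246363921686, 0.0, 258.1277508366818], [0.0, 427.67246363921686, 194.72290367146596], [0.0, 0.0, 1.0]] [[-0.9059027886575215, -0.4231503910475164, -0.01684885927473986], [-0.3234604590184109, 0.7170649919560227, -0.6174067773864392], [0.27333764642676806, -0.5538605816154849, -0.7864635955836938]] [0.5025657459835314, 0.2452755857680594, 1.266036343732639]
```

View pics/top0.png

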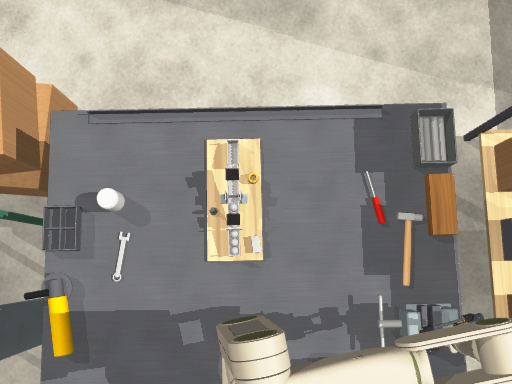

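View pics/side0.png

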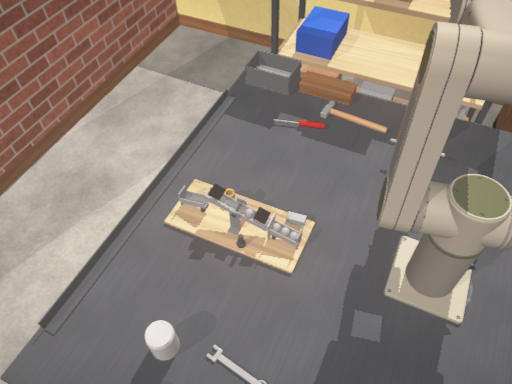

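The top view shows the sorter at about (234,200), with its long axis running up the image (world +x). The full chute with its balls is at the bottom (234,243), and the empty chute at the top (232,152). The raised pad is at (232,174) and the lowered pad at (233,219). The side view agrees. Next I'll measure both.

```bash
cat > h.py <<'E'
import numpy as np, cv2
from plant import robot
def ray(c,uv,z):
    R,t=np.array(c['R']),np.array(c['t']); o=-R.T@t
    d=R.T@np.linalg.solve(c['K'],[uv[0],uv[1],1]); return o+d*(z-o[2])/d[2]
def proj(c,X):
    p=c['K']@(c['R']@np.array(X)+c['t']); return p[:2]/p[2]
E
python3 - <<'E'
from h import *
c=robot.read_camera('top');im=c['image'];hsv=cv2.cvtColor(im,cv2.COLOR_BGR2HSV)
roi=np.zeros(im.shape[:2],np.uint8);roi[130:270,195:275]=255
wood=cv2.inRange(hsv,(8,40,120),(35,255,255))&roi
wood=cv2.morphologyEx(wood,cv2.MORPH_OPEN,np.ones((3,3)))
pts=cv2.findNonZero(wood);box=cv2.boxPoints(cv2.minAreaRect(pts));
B=np.array([ray(c,p,.012) for p in box]);print('board',B.round(4).tolist(),[np.linalg.norm(B[i]-B[i-1]).round(3) for i in range(4)],'centre',B.mean(0))
blk=cv2.inRange(im,(0,0,0),(28,28,28));
def pads(c,blk,roi):
    n,l,s,ce=cv2.connectedComponentsWithStats(blk&roi)
    return [(s[i].tolist(),ce[i].round(1).tolist()) for i in range(1,n) if s[i][4]>25]
for s,ce in pads(c,blk,roi): print('top',s,ce,ray(c,ce,.133).round(4),ray(c,ce,.096).round(4))
d=robot.read_camera('side');roi2=np.zeros_like(roi);roi2[175:270,160:320]=255
for s,ce in pads(d,cv2.inRange(d['image'],(0,0,0),(28,28,28)),roi2): print('side',s,ce,ray(d,ce,.133).round(4),ray(d,ce,.096).round(4))
vis=cv2.resize(im[130:270,190:280],None,fx=4,fy=4,interpolation=2)
v2=cv2.resize(d['image'][175:275,155:325],None,fx=4,fy=4,interpolation=2)
cv2.polylines(vis,[((box-[190,130])*4).astype(int)],True,(0,0,255))
cv2.imwrite('pics/crop1.png',vis)
E
```

```text
board [[0.8242, 0.159, 0.012], [0.8222, -0.047, 0.012], [0.3691, -0.0419, 0.012], [0.3709, 0.1571, 0.012]] [np.float64(0.453), np.float64(0.206), np.float64(0.453), np.float64(0.199)] centre [0.59660063 0.05680395 0.012     ]
```

View pics/crop1.png

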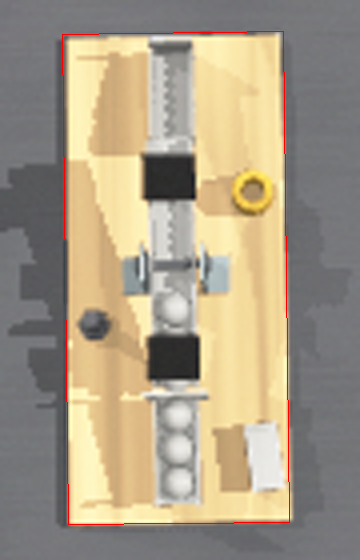

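The crop shows the board outline fitted to 453 x 203 mm. The raised pad is at crop (169,177), the lowered pad at (174,357), the axle at (175,265), and the three balls of the full chute are at the bottom. The black threshold was too tight, so I'll loosen it.

```bash
python3 - <<'E'
from h import *
ctr=np.array([.5966,.0568,0])
for n,r in(('top',(130,270,222,246)),('side',(175,270,200,285))):
    c=robot.read_camera(n);im=c['image'];roi=np.zeros(im.shape[:2],np.uint8);roi[r[0]:r[1],r[2]:r[3]]=255
    m=(im.max(2)<55).astype(np.uint8)*255&roi
    k,l,s,ce=cv2.connectedComponentsWithStats(m)
    for i in range(1,k):
        if s[i][4]>40: print(n,s[i].tolist(),ce[i].round(1),ray(c,ce[i],.133).round(4),ray(c,ce[i],.096).round(4))
    for a in (-.0115,):
        u=np.array([np.cos(a),np.sin(a),0])
        for x,z in((.0686,.1327),(-.0829,.0956)): print('  pred',proj(c,ctr+u*x+[0,0,z]).round(1),(ctr+u*x).round(4))
s=robot.read_state();from scipy.spatial.transform import Rotation as Ro
print(Ro.from_rotvec(s['orientation']).as_matrix().round(3).tolist())
E
```

```text
top [227, 169, 12, 11, 117] [232.3 174.6] [0.6636 0.0561 0.133 ] [0.6704 0.0578 0.096 ]
top [228, 214, 12, 11, 120] [233.3 219.3] [0.5096 0.0547 0.133 ] [0.5129 0.0564 0.096 ]
  pred [232.3 174.1] [0.6652 0.056  0.    ]
  pred [232.9 219.1] [0.5137 0.0578 0.    ]
  pred [217.1 190.9] [0.6652 0.056  0.    ]
  pred [261.8 215. ] [0.5137 0.0578 0.    ]
[[0.968, 0.252, -0.0], [0.252, -0.968, 0.001], [0.0, -0.001, -1.0]]
```

Both pads fit the board-based prediction to within 0.5 px, with the raised one at (0.664, 0.056) and the lowered one at (0.513, 0.057). I'll align the tool, shut the gripper and go above the raised pad.

```bash
python3 -m inch '[[[0,0,0,0,0,7.5,1],[0,0,0,0,0,7.5,1],[2.5,-3.1,0,0,0,0,1],[2.5,-3.1,0,0,0,0,1],[2.5,-3.1,0,0,0,0,1]]]' 20
python3 -m inch '[[[2.5,-3.1,0,0,0,0,1],[2.5,-3.1,0,0,0,0,1],[2.5,-3.1,0,0,0,0,1],[2.5,-3.1,0,0,0,0,1],[2.5,-3.1,0,0,0,0,1]]]'
python3 -m inch '[[[2.5,-3.1,0,0,0,0,1],[2.5,-3.1,0,0,0,0,1],[2.5,-3.1,0,0,0,0,1],[2.5,-3.1,0,0,0,0,1],[2.5,-3.1,0,0,0,0,1]]]'
```

```text
t: 0.8
tool_pos: [0.2274, -0.4871, 0.2184]
orientation: [-3.141, 0.013, -0.0]
force: [-0.3, -0.4, -0.7]
opening: 0.0577
t: 1.3
tool_pos: [0.3538, -0.3327, 0.2188]
orientation: [3.141, -0.011, 0.001]
force: [1.5, -0.5, 0.9]
opening: 0.0178
t: 1.8
tool_pos: [0.4799, -0.1785, 0.2188]
orientation: [3.141, -0.011, 0.001]
force: [0.4, -0.0, -0.1]
opening: 0.0003
```

```bash
python3 -m inch '[[[3.1,-3.9,0,0,0,0,1],[3.1,-3.9,0,0,0,0,1],[3.1,-3.9,0,0,0,0,1],[3.1,-3.9,0,0,0,0,1],[3.1,-3.9,0,0,0,0,1]]]'
python3 -m inch '[[[3.1,-3.9,0,0,0,0,1],[0,0,2,0,0,0,1],[0,0,2,0,0,0,1],[0,0,0,0,0,0,1],[0,0,0,0,0,0,1]]]'
python3 - <<'E'
from h import *
a=robot.read_camera('wrist')['image'];b=robot.read_camera('side')['image']
b=cv2.resize(b[150:270,150:320],None,fx=3,fy=3)
v=np.zeros((384,1024,3),np.uint8);v[:,:512]=a;v[:360,512:1022]=b
cv2.imwrite('pics/w1.png',cv2.resize(v,None,fx=.78,fy=.78))
E
```

```text
t: 2.3
tool_pos: [0.6365, 0.0159, 0.2186]
orientation: [3.141, -0.011, 0.0]
force: [1.0, -0.6, 0.6]
opening: 0.0005
t: 2.8
tool_pos: [0.6662, 0.0527, 0.1784]
orientation: [3.142, -0.011, -0.002]
force: [1.2, 0.4, 0.6]
opening: 0.0005
```

View pics/w1.png

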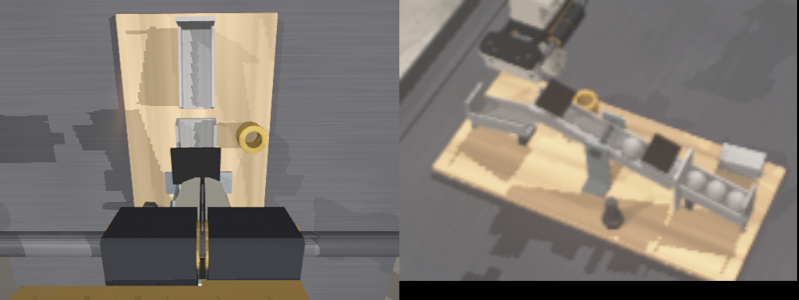

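The wrist view shows the shut fingertips over the raised pad, with the pad centre about 3 mm to the left. The side view agrees, with the tip at about (553,72) just above the pad. I'll correct this and press along the arc.

```bash
python3 -m inch '[[[0,-0.3,1.3,0,0,0,1],[0,0,1.3,0,0,0,1],[0,0,1.0,0,0,0,1],[0,0,0.5,0,0,0,1],[0,0,0.3,0,0,0,1]]]'
python3 -m inch '[[[0.3,0,0.7,0,0,0,1],[0.3,0,0.7,0,0,0,1],[0.3,0,0.7,0,0,0,1],[0.3,0,0.7,0,0,0,1],[0.2,0,0.5,0,0,0,1]]]'
```

```text
t: 3.4
tool_pos: [0.6662, 0.0557, 0.1339]
orientation: [3.142, -0.011, -0.002]
force: [-3.5, -0.3, 5.4]
opening: 0.0006
t: 3.9
tool_pos: [0.6809, 0.0557, 0.1011]
orientation: [-3.142, 0.011, 0.0]
force: [-1.9, 0.6, 2.8]
opening: 0.0003
```

```bash
python3 -m inch '[[[0,0,0.2,0,0,0,1],[0,0,0.2,0,0,0,1],[0,0,0.1,0,0,0,1],[0,0,0,0,0,0,1]]]'
python3 - <<'E'
from h import *
a=robot.read_camera('wrist')['image'];b=robot.read_camera('side')['image']
b=cv2.resize(b[150:270,150:320],None,fx=3,fy=3)
v=np.zeros((384,1024,3),np.uint8);v[:,:512]=a;v[:360,512:1022]=b
cv2.imwrite('pics/w2.png',cv2.resize(v,None,fx=.78,fy=.78))
E
```

```text
t: 4.3
tool_pos: [0.6814, 0.0557, 0.0975]
orientation: [-3.142, 0.011, -0.003]
force: [1.2, 0.2, 3.6]
opening: 0.0004
```

View pics/w2.png

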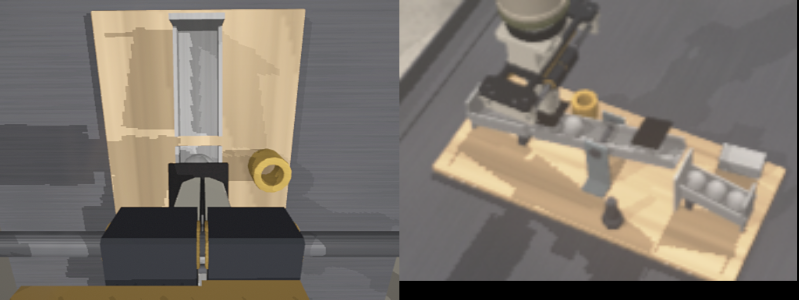

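The gate has rocked over. The wrist view shows the first ball coming out from under the pad at (195,160), and the side view shows one still at (572,125). I'll press on against the stop while they roll.

```bash
python3 -m inch '[[[0,0,0.1,0,0,0,1],[0,0,0.1,0,0,0,1],[0,0,0,0,0,0,1],[0,0,0,0,0,0,1],[0,0,0,0,0,0,1]]]'
python3 -m inch '[[[0,0,0.1,0,0,0,1],[0,0,0,0,0,0,1],[0,0,0,0,0,0,1],[0,0,0,0,0,0,1],[0,0,0,0,0,0,1]]]'
python3 -m inch '[[[0,0,0,0,0,0,1],[0,0,0,0,0,0,1],[0,0,0,0,0,0,1],[0,0,0,0,0,0,1],[0,0,0,0,0,0,1]]]'
python3 - <<'E'
from h import *
a=robot.read_camera('wrist')['image'];b=robot.read_camera('side')['image']
b=cv2.resize(b[150:270,150:320],None,fx=3,fy=3)
v=np.zeros((384,1024,3),np.uint8);v[:,:512]=a;v[:360,512:1022]=b
cv2.imwrite('pics/w3.png',cv2.resize(v,None,fx=.78,fy=.78))
E
```

```text
t: 4.9
tool_pos: [0.6816, 0.0557, 0.0971]
orientation: [3.142, -0.011, 0.004]
force: [-3.3, 0.3, 13.9]
opening: 0.0006
t: 5.4
tool_pos: [0.6817, 0.0557, 0.097]
orientation: [3.141, -0.011, 0.004]
force: [-5.9, 0.1, 18.7]
opening: 0.0003
t: 5.9
tool_pos: [0.6817, 0.0557, 0.097]
orientation: [3.142, -0.011, 0.004]
force: [-4.8, 0.7, 18.6]
opening: 0.0006
```

View pics/w3.png

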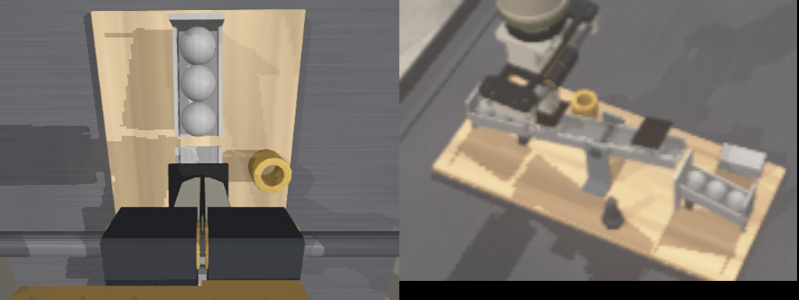

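All three balls rest in a row in the formerly empty chute, at (197,45), (197,82) and (198,119) in the wrist view. The gate is on its stop: 18.7 N, with z steady at 0.097. I'll lift straight up and go over the other pad.

```bash
python3 -m inch '[[[0,0,0,0,0,0,1],[0,0,-0.3,0,0,0,1],[0,0,-0.6,0,0,0,1],[0,0,-2,0,0,0,1],[0,0,-2.5,0,0,0,1]]]'
python3 -m inch '[[[0,0,-3,0,0,0,1],[-3,0,-0.5,0,0,0,1],[-4,0,0,0,0,0,1],[-4,0,0,0,0,0,1],[-3,0,0,0,0,0,1]]]'
python3 -m inch '[[[-1.5,0,0,0,0,0,1],[0,0,0,0,0,0,1],[0,0,0,0,0,0,1]]]'
python3 - <<'E'
from h import *
b=robot.read_camera('side')['image']
cv2.imwrite('pics/s4.png',cv2.resize(b[150:270,150:320],None,fx=4,fy=4))
print(robot.read_state()['tool_pos'])
E
```

```text
t: 6.5
tool_pos: [0.6788, 0.0556, 0.1456]
orientation: [3.142, -0.011, -0.008]
force: [1.5, -0.2, 0.3]
opening: 0.0006
t: 7.0
tool_pos: [0.5381, 0.0567, 0.1817]
orientation: [3.142, -0.011, -0.003]
force: [-0.0, -0.2, 0.5]
opening: 0.0002
t: 7.3
tool_pos: [0.5258, 0.0568, 0.1827]
orientation: [3.142, -0.011, 0.0]
force: [0.4, -0.2, 0.9]
opening: 0.0001
[0.52622041 0.05672528 0.18262857]
```

View pics/s4.png

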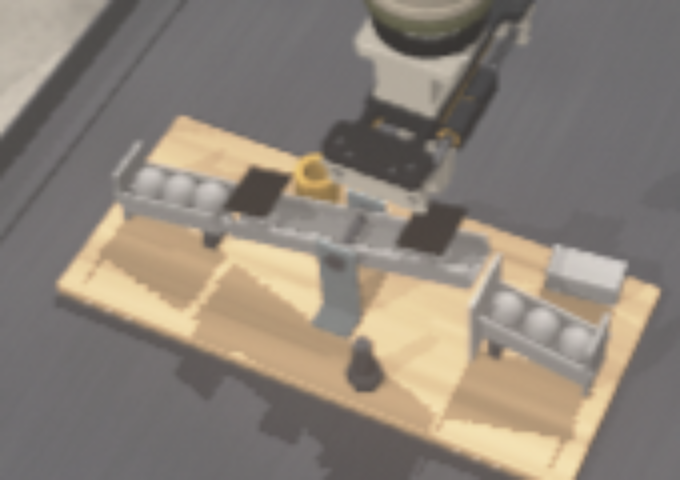

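Three balls are in each chute, at (150-210,185) and (505-575,325). The gate lies over and the tip is above the now-raised pad at (432,228). Now I'll press it down along its arc.

```bash
python3 -m inch '[[[0,0,1.5,0,0,0,1],[0,0,1.5,0,0,0,1],[0,0,1.0,0,0,0,1],[0,0,0.5,0,0,0,1],[0,0,0.3,0,0,0,1]]]'
python3 -m inch '[[[-0.3,0,0.7,0,0,0,1],[-0.3,0,0.7,0,0,0,1],[-0.3,0,0.7,0,0,0,1],[-0.3,0,0.7,0,0,0,1],[-0.2,0,0.5,0,0,0,1]]]'
python3 -m inch '[[[0,0,0.3,0,0,0,1],[0,0,0.2,0,0,0,1],[0,0,0.1,0,0,0,1],[0,0,0,0,0,0,1],[0,0,0,0,0,0,1]]]'
```

```text
t: 7.85
tool_pos: [0.5252, 0.0567, 0.1334]
orientation: [3.142, -0.011, -0.003]
force: [-0.3, -0.9, 0.5]
opening: 0.0004
t: 8.35
tool_pos: [0.5112, 0.0569, 0.1009]
orientation: [-3.142, 0.011, 0.001]
force: [-0.2, -0.3, 0.9]
opening: 0.0006
t: 8.85
tool_pos: [0.5114, 0.0569, 0.0966]
orientation: [3.142, -0.011, -0.002]
force: [-8.3, 0.3, 11.0]
opening: 0.0003
```

```bash
python3 -m inch '[[[0,0,0.1,0,0,0,1],[0,0,0.1,0,0,0,1],[0,0,0,0,0,0,1],[0,0,0,0,0,0,1]]]'
python3 -m inch '[[[0,0,-0.3,0,0,0,1],[0,0,-0.7,0,0,0,1],[0,0,-2,0,0,0,1],[0,0,-3,0,0,0,1],[0,0,-3,0,0,0,1]]]'
python3 -m inch '[[[0,4,-1,0,0,0,1],[0,4,0,0,0,0,1],[0,4,0,0,0,0,1],[0,4,0,0,0,0,1],[0,0,0,0,0,0,1]]]'
python3 - <<'E'
from h import *
b=robot.read_camera('side')['image']
cv2.imwrite('pics/s5.png',cv2.resize(b[150:270,150:320],None,fx=4,fy=4))
c=robot.read_camera('top');im=c['image'];cv2.imwrite('pics/t5.png',im)
m=np.zeros(im.shape[:2],np.uint8);m[130:270,222:246]=255;m&=(im.max(2)<55).astype(np.uint8)*255
k,l,s,ce=cv2.connectedComponentsWithStats(m);print([(s[i].tolist(),ce[i].round(1)) for i in range(1,k) if s[i][4]>40])
E
```

```text
t: 9.25
tool_pos: [0.5115, 0.0569, 0.0962]
orientation: [3.141, -0.011, -0.001]
force: [-16.6, -1.3, 24.2]
opening: 0.0002
t: 9.75
tool_pos: [0.5114, 0.0569, 0.1844]
orientation: [-3.142, 0.011, 0.001]
force: [1.0, -0.4, 0.5]
opening: 0.0004
t: 10.25
tool_pos: [0.5105, -0.1075, 0.194]
orientation: [3.14, -0.018, 0.001]
force: [-0.1, 0.4, -0.5]
opening: 0.0002
[([227, 169, 12, 11, 117], array([232.2, 174.5])), ([228, 214, 12, 11, 131], array([233.5, 219. ]))]
```

View pics/s5.png

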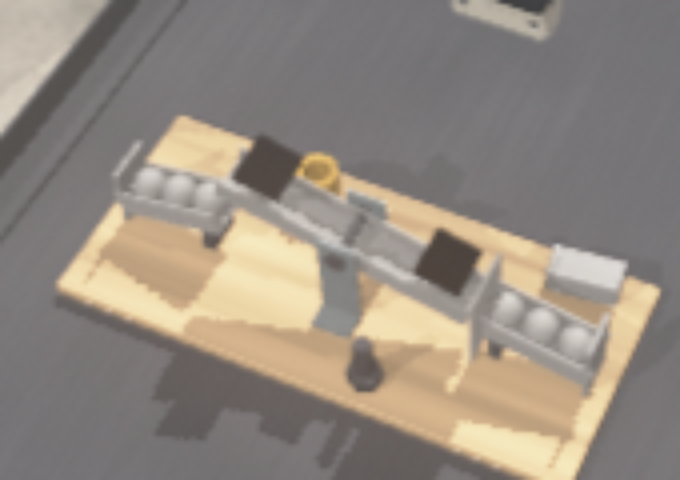

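View pics/t5.png

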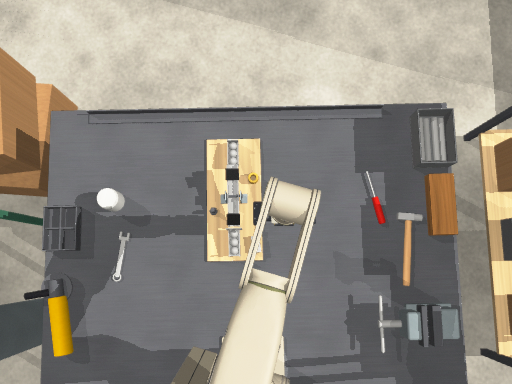

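The gate is back as it was at the start: the pads are at (232.2,174.5) and (233.5,219.0), against (232.3,174.6) and (233.3,219.3) before. There are three balls in each chute, the bystanders are where they were, and the gripper is clear.

```bash
python3 -c "
from plant import robot
print(robot.close_job())"
```

```text
the job is handed in; nothing more can be done
None
```

I pressed the raised pad down with the shut fingertips until the gate lay on its stop (about 19 N). All three balls rolled into the empty chute. I then pressed the other pad down to its stop (about 24 N), moved the arm clear and handed the job in at about 10.4 s; the hand-in gives no verdict.

The last pictures show three balls in each chute and the bystanders where they stood at the start. Both pad images are within about 0.3 px of their starting positions, so the gate is back on its starting stop. No check failed or disagreed. I judged the balls' final positions and stillness from the pictures only, without measuring them.

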